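# Unlock the table easel and set its board to the gauge angle

### The arm

A 6-joint arm with a two-finger parallel gripper is mounted at the origin on the work surface. World frame = base frame: x ahead of the robot, y to its left, z up, the work surface at z = 0. Lengths are in m, angles in rad, forces in N, time in s.
With the tool pointing down it reaches from about 0.35 to 0.775 m from the base axis. Payload 7.3 kg.
Tool frame: the origin (TCP) lies at the centre of the arm's flange, where the gripper is bolted on; the fingertips stand 178 mm ahead of it and the grasp point (between the pads) lies 159 mm ahead of it; z points along the fingers, y is the line along which they close (so a half turn about z gives the same grasp; the last joint's range is limited). The gripper opens to 92 mm and grips with 3 to 60 N. Pads are 19 mm wide; open, the fingers measure 130 mm over their backs; the gripper's body (75 mm by 190 mm) begins 47 mm behind the grasp point.
Start: joints at [-1.485, 0.342, 1.524, -0, 1.275, -0.146], TCP at [0.121, -0.511, 0.405] pointing down, gripper open.
Joint ranges: [-2.53, 2.53], [-0.77, 2.02], [0.04, 2.7], [-1, 4.14], [0.28, 2.66], [-3.11, 3.11]. Speed limits (rad/s): [2.57, 2.57, 3.14, 3.14, 3.14, 3.14].

### API

Orientations are given as [roll, pitch, yaw] about the fixed x, y, z axes, in that order (R = Rz(yaw) Ry(pitch) Rx(roll)).
In Python, from cell import telemetry, vision, ticket gives the robot as it stands.
- The arm moves only by the shell command python3 -m crank 'ROWS' [FORCE]. ROWS is JSON, a list of rows, each a list of 5 numbers: the gripper command: -1 is shut, 1 is fully open, values between are in proportion, then the shift along the tool's x, y, z in mm, then the turn about the tool's z in rad. In form: [[fingers, dx, dy, dz, roll], ...]. A call has 1 to 12 rows; each row is the pose to reach, as a shift and turn from the pose commanded when the call began, along the tool's axes at that moment; what a row does not reach only later rows make up. A row lasts 1/12 s, in which the tool goes at most 41.7 mm and 7.16 degrees, less where a joint would pass 70% of its speed; a pose out of reach is approached as far as the arm can. A call with a gripper value outside its range is refused whole. The fingers move at their own pace and stop on an object; FORCE is the grip in N (left out, the last holds). Time passes only in rows, so rows that repeat a pose let the fingers close. It gives the time, the measured TCP pose, the force, the opening and the grip force at its end, in the units of the state.
- telemetry.observe(): the state, without advancing time (a new reading comes with each control period).
- vision.read_camera(name): name is "scene" or "top" or "wrist"; returns (picture, depth): 420x560x3 uint8, red, green, blue; 420x560 float32, m along the optical axis (not along the pixel's ray), 0 where there is no reading.
- vision.get_calibration(name): a dict with "camera_matrix" (3x3 intrinsics, pixels), "rvec" (rotation vector, rad) and "tvec" (3), from world to camera coordinates, as OpenCV has them. Camera axes: x right, y down, z forward; pixel columns grow to the right and rows downward; lengths in m; the calibration is good to about 2 mm. A picture is of the moment at which its call begins: read the wrist's pose just before it. get_calibration takes no time and is no camera call; for the wrist camera it gives the pose at the moment of the call.
- ticket.hand_in(): hands the job in; it is judged then, once.
The state is a dict: "time": time; "qpos": joint angles; "qvel": joint speeds; "joint_efforts": joint torques, N m; "tool_pos": TCP position; "tool_rot": TCP orientation; "contact_force": force on the tool from outside, world axes, zero at the start; "torque": the same for the moment, N m; "opening": finger opening in m; "grip_force": force on a finger pad.
Only numpy, scipy, OpenCV 4.12 (cv2) and the standard library are available. Lean on these libraries where they do the work, as an engineer would, in place of code of your own. Each camera call takes 0.05 s, during which the arm holds its last target. There are 200 camera calls.

### The job

The board of the table easel is locked flat: draw the green-handled locking pin out of its slanted bore and hang it upright in the notch of the blue bracket beside it, collar resting on the bracket. Then raise the board by its red rib so that, once let go, it stands parallel to the yellow gauge arm to within about two degrees; the stiff hinge springs back when released, so check and correct. Keep off the freshly painted disc, and leave the gauge arm, tin, jar and bottle where they are.

Things in the scene. Friction and masses are not known exactly. Their poses are not given: they have to be found in the camera images.
- easel: Fixed wooden table easel, base box 265 x 220 x 49 mm. Origin under it at table height; x points from the board's hinge edge (robot side) to its free edge (far side), y left, z up. Pin, bore and blue bracket are at y +165 mm, gauge arm at y -155 mm. Hinge cheeks at x -115, y +-118 mm rise to 72 mm.
- hinge (a point): Middle of the hinge axis (along the easel's y), at easel x -115, y 0, z 58 mm. The board lies flat at 0; as it opens its free edge rises and comes back towards the robot. The hinge is stiff (the board stays where left) but springy: let go after raising, it drops back some 5 to 8 degrees, varying with its hidden weight.
- rib (a point): Mid point of the red grip rib: on the board at x 235, z 33.5 mm (board axes). Rib 14 mm thick, 90 mm wide (y), rising 42 mm from the board's face, leaning 11.5 degrees from its normal towards the free edge. Pinch it across the 14 mm, follow the arc, tilt the tool with it (5 to 12 N). If left too low, raise further; if too high, lower well below and raise again.
- board: White board 250 x 220 x 14 mm with rib and steel ear. Origin on the hinge axis; x runs in the board to the free edge, z is its normal (up when flat); upper face at z 8 mm. Its ear reaches to y 188 mm about 160 mm from the hinge. Locked while the pin is in.
- disc: Orange painted disc (wet paint: never touch), 140 mm across, 14 mm thick, fixed on the board's upper face; origin at its underside centre, 95 mm from the hinge axis.
- gauge (a joint): Angle of the yellow gauge arm above level (rad), about the same axis as the board's hinge; between 0.45 and 0.62. The board must stand at this angle. The arm's own stiff joint is not to be moved.
- gauge_end (a point): Free end of the yellow gauge arm: a bar 200 mm long from the hinge axis, 16 mm high, 8 mm thick, at easel y -155 mm; its x axis runs along the arm.
- pin: Loose 80 g pin. Origin on its axis under the collar, z towards the handle. Shaft 10 mm across, z -42 to 0; collar 24 mm across, z 0 to 5; green handle z 5 to 49 mm, 14 mm thick (y), 28 mm wide (x). At the start in its bore, y along the easel's y, leaning 35 degrees from vertical, handle towards the robot. Draw it along its axis 50 mm or more.
- notch (a point): Where the parked pin's origin belongs: top of the blue bracket (easel x -55, y 165, z 75 mm), axes as the easel. A level fork 8 mm thick, 40 mm wide in y; slot 14 mm wide, open above and towards the robot: mouth 28 mm away in -x, closed end 7 mm beyond in +x. Bring the upright shaft in from -x or above until the collar rests on it.
- glue: White glue bottle, 52 mm diameter, 140 mm tall, orange cap; origin under its centre. Bystander.
- tin: Paint tin with yellow label, 72 mm diameter, 75 mm tall; origin under its centre. Bystander.
- jar: Blue jar with red lid, 64 mm diameter, 85 mm tall; origin under its centre. Bystander.
Not all that is in view belongs to the job. Of the things like the pin, leave any that is brown or pink; of the rest the smaller one is meant.

How it is judged:
By the outcome, as a careful person would: the job done as asked, in the order asked, and still so for the second after the job is handed in, with the robot touching nothing.
It also fails if it takes over 54 s, if anything falls off the work surface, if the arm or the gripper's body presses on something with over 40 N, if the wrist force passes 120 N, or if a joint passes its speed limit or range.

## Working session

There is one attempt and no reset: what is moved stays moved. The work goes in short steps, Python scripts to look and compute and a shell command to move; the robot and the scene stay as the last step left them, time stands still between calls to the robot, and variables do not carry over. Pictures are saved under pics/ and viewed, at most 10 in all, crops included, and the job is handed in when it is done.

```bash
ls; mkdir -p pics; python3 - <<'E'
from cell import telemetry, vision
import cv2, numpy as np
print(telemetry.observe())
for n in ("scene","top"):
    p,d=vision.read_camera(n); cv2.imwrite(f"pics/{n}0.png",p[:,:,::-1]); np.savez(f"{n}0.npz",p=p,d=d,**vision.get_calibration(n))
    print(n,vision.get_calibration(n))
E
```

```text
pics
{'time': 0.0, 'qpos': array([-1.48498914e+00,  3.42715794e-01,  1.52504674e+00, -2.57072691e-05,
        1.27538958e+00, -1.45981557e-01]), 'qvel': array([-0.00033446,  0.00012474,  0.00141815,  0.00124038,  0.0008903 ,
        0.00059477]), 'joint_efforts': array([ 2.26890629e-04, -4.31245458e+01, -2.44221246e+01,  7.17328792e-02,
        5.61536278e-02, -1.47490937e-04]), 'tool_pos': array([ 0.12061755, -0.51080786,  0.40403797]), 'tool_rot': array([-3.14004620e+00, -2.02524767e-04,  2.31796092e-01]), 'contact_force': array([ 0.25982931,  0.3723149 , -0.37979867]), 'torque': array([-0.01517941, -0.02722489,  0.01745947]), 'grip_force': 0.0, 'opening': 0.09185037258985883}
scene {'camera_matrix': array([[460.57325591,   0.        , 277.47799765],
       [  0.        , 460.57325591, 212.05882258],
       [  0.        ,   0.        ,   1.        ]]), 'rvec': array([ 1.1858478 ,  2.5723017 , -0.71837455]), 'tvec': array([ 0.36864222, -0.4051599 ,  1.48903327])}
top {'camera_matrix': array([[512.15675742,   0.        , 288.45653213],
       [  0.        , 512.15675742, 201.49774241],
       [  0.        ,   0.        ,   1.        ]]), 'rvec': array([ 2.13576081, -2.11705371,  0.15396949]), 'tvec': array([0.06885522, 0.63299637, 1.20181185])}
```

View pics/scene0.png

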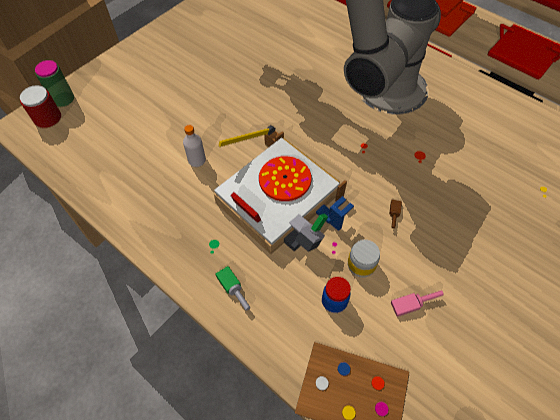

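View pics/top0.png

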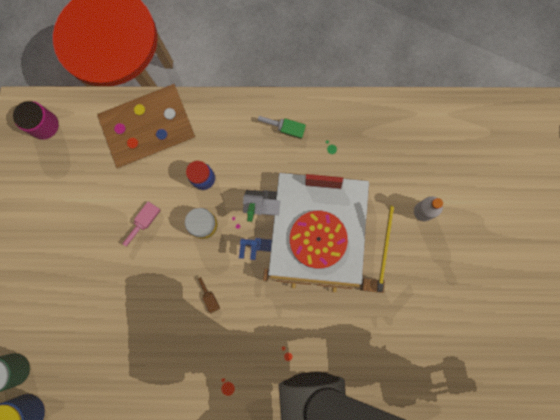

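The scene view shows the easel at (280,190), with the locking pin's green handle at (320,222), the blue bracket at (340,212) and the gauge arm at (247,135). 

Candidates in the top view: small green pin in the bore (251,213), larger green tool (290,128), brown (208,296) and pink (142,222). The one meant is (251,213): it isn't brown or pink, it's the smaller green one, and it sits in the bore next to the bracket.

```bash
cat > h.py <<'E'
import numpy as np, cv2
from scipy.spatial.transform import Rotation as Rot
def cloud(d,K,rvec,tvec):
    v,u=np.mgrid[:d.shape[0],:d.shape[1]]
    c=np.stack([(u-K[0,2])/K[0,0]*d,(v-K[1,2])/K[1,1]*d,d],-1)
    return (c-tvec)@cv2.Rodrigues(rvec)[0]   # R^T (c-t)
def load(n):
    z=np.load(n); return z['p'].astype(int),z['d'],cloud(z['d'],z['camera_matrix'],z['rvec'],z['tvec'])
E
python3 - <<'E'
from h import *
for n in("top","scene"):
    p,d,w=load(n+"0.npz"); r,g,b=p[...,0],p[...,1],p[...,2]
    x,y,z=w[...,0],w[...,1],w[...,2]
    hsv=cv2.cvtColor(p.astype(np.uint8),cv2.COLOR_RGB2HSV).astype(int); H,S,V=hsv[...,0],hsv[...,1],hsv[...,2]
    box=np.zeros(d.shape,bool)
    if n=="top": box[165:300,195:400]=1
    else: box[115:260,190:370]=1
    wh=box&(S<40)&(V>120)&(z>.05)&(z<.075)
    q=w[wh]; q=q[np.abs(q[:,2]-np.median(q[:,2]))<.004]
    rc=cv2.minAreaRect((q[:,:2]*1000).astype(np.float32)); print(n,'board z',np.median(q[:,2]),rc)
    dm=box&(z>.073)&(z<.09)&(((H<12)|(H>172)|((H<35)&(S>150)))&(S>150)); q=w[dm]
    q=q[(np.abs(q[:,:2]-np.median(q[:,:2],0))<.08).all(1)]
    print('disc',cv2.minEnclosingCircle((q[:,:2]*1000).astype(np.float32)),np.median(q[:,2]),len(q))
    gm=box&(H>40)&(H<80)&(S>120)&(V>50); q=w[gm]; print('green',len(q),q.mean(0) if len(q) else 0,q.min(0),q.max(0))
    ym=box&(H>20)&(H<33)&(S>170)&(V>100); q=w[ym];m=q[:,1]<-.1
    np.save(n+'_y.npy',q); print('yellow',len(q),q.min(0),q.max(0))
    bm=box&(H>100)&(H<130)&(S>120)&(z>.05); q=w[bm]; print('blue',len(q),q.min(0),q.max(0),np.median(q[:,2]))
    rm=box&((H<8)|(H>172))&(S>150)&(z>.09); q=w[rm]; print('rib',len(q),q.mean(0),q.min(0),q.max(0))
p=cv2.imread('pics/top0.png')[160:310,190:400]; q=cv2.imread('pics/scene0.png')[180:260,270:375]
a=cv2.resize(p,(770,550)) ; cv2.imwrite('pics/c1.png',cv2.resize(q,None,fx=7,fy=7,interpolation=cv2.INTER_CUBIC))
E
```

```text
top board z 0.06390326916434624 ((577.3453979492188, 88.38774871826172), (398.0840148925781, 248.17819213867188), 84.92755889892578)
disc ((539.35400390625, 3.1521143913269043), 67.83993530273438) 0.07851502008284242 2382
green 39 [0.59061059 0.15888593 0.14365462] [0.42701191 0.04850517 0.09398927] [0.61889494 0.16703143 1.29038182]
yellow 433 [ 0.42701191 -0.16038575  0.02555262] [0.60710603 0.27385871 1.29038182]
blue 140 [0.49247213 0.14849324 0.05192942] [0.70680553 0.29987554 0.0811487 ] 0.07462691344607406
rib 204 [0.66672923 0.00490631 0.16649222] [ 0.42701191 -0.05028646  0.09009586] [0.69900184 0.29910622 1.29038182]
scene board z 0.06316818668438419 ((575.0891723632812, 80.22850036621094), (387.8465270996094, 251.68423461914062), 84.96353912353516)
disc ((539.701904296875, 2.3173928260803223), 71.366455078125) 0.07802980311481406 1704
green 227 [0.66105012 0.09866626 0.07212636] [ 0.53293728 -0.05030842 -0.00532779] [1.08301243 0.45018715 1.06849769]
yellow 473 [ 0.40062043 -0.27000432 -0.00605611] [1.08301243 0.45018715 1.06849769]
blue 273 [ 0.41962412 -0.1420689   0.05098391] [1.08301243 0.45018715 1.06849769] 0.07341987590423406
rib 205 [0.69088446 0.00207629 0.12050595] [ 0.6732793  -0.05570189  0.09023939] [1.08301243 0.45018715 1.06849769]
```

View pics/c1.png

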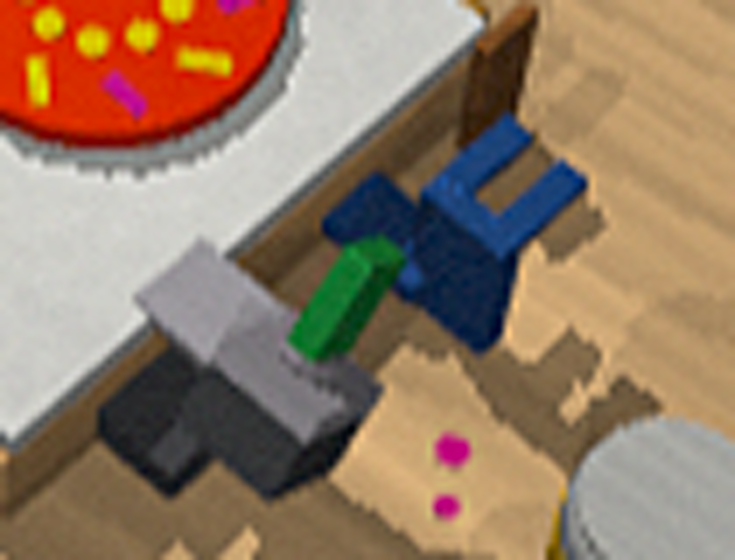

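The crop confirms the small green-handled pin at crop (350,300), seated in the grey ear and slanted bore, with the blue fork beside it at (500,190). Next I'll refine the easel pose and the gauge angle.

```bash
cat > m.py <<'E'
from h import *
S={}
for n in("top","scene"):
    p,d,w=load(n+"0.npz"); hsv=cv2.cvtColor(p.astype(np.uint8),cv2.COLOR_RGB2HSV).astype(int); S[n]=(p,d,w,hsv[...,0],hsv[...,1],hsv[...,2])
def big(m):
    k,l,s,c=cv2.connectedComponentsWithStats(m.astype(np.uint8),connectivity=4); return l==1+np.argmax(s[1:,4])
for n,(p,d,w,H,Sa,V) in S.items():
    z=w[...,2]; box=np.zeros(d.shape,bool); box[(slice(165,300) if n=="top" else slice(115,260)),(slice(195,400) if n=="top" else slice(190,370))]=1
    m=box&(d>0)&(z>.055)&(z<.072)&(Sa<40)&(V>150); m=big(m)
    q=w[m]; A=np.c_[q[:,:2],np.ones(len(q))]; print(n,'plane',np.linalg.lstsq(A,q[:,2],rcond=None)[0])
    rc=cv2.minAreaRect((q[:,:2]*1000).astype(np.float32)); print(rc, cv2.boxPoints(rc).round(1).tolist())
    dm=big(box&(z>.073)&(z<.09)&((H<35)|(H>140))&(Sa>150)&(d>0)); q=w[dm]; print('disc',cv2.minEnclosingCircle((q[:,:2]*1000).astype(np.float32)),len(q))
    bx=cv2.boxPoints(rc); e=max([bx[i]-bx[i-1] for i in range(4)],key=np.linalg.norm); e=e*np.sign(e[0]); yaw=np.arctan2(e[1],e[0])
    o=q.mean(0)[:2]+.020*np.array([np.cos(yaw),np.sin(yaw)]); print('yaw',np.degrees(yaw),'disc mean',q.mean(0),'origin',o)
    def E(q): x=q[:,:2]-o; c,s=np.cos(yaw),np.sin(yaw); return np.c_[x[:,0]*c+x[:,1]*s,-x[:,0]*s+x[:,1]*c,q[:,2]]
    for nm,mm in dict(yellow=(H>20)&(H<34)&(Sa>170),green=(H>40)&(H<80)&(Sa>120),blue=(H>100)&(H<130)&(Sa>120),rib=((H<8)|(H>172))&(Sa>120)&(z>.088)).items():
        mm=mm&box&(d>0)&(z>.02)&(z<.22); q=E(w[mm])
        if nm=='yellow': q=q[np.abs(q[:,1]+.155)<.02]; q=q[(q[:,0]>-.09)&(q[:,0]<.06)]; a,b=np.polyfit(q[:,0],q[:,2],1); print('gauge angle',np.arctan(a),'z at hinge',b-a*.115,'std',(q[:,2]-a*q[:,0]-b).std())
        if nm in('green','blue'): q=q[np.abs(q[:,1]-.165)<.05]
        if nm=='blue': q=q[(q[:,2]>.065)]
        if nm=='rib': q=q[q[:,0]>.08]
        print(nm,len(q),q.mean(0).round(4),np.percentile(q,[3,97],axis=0).round(4).tolist())
E
python3 m.py
```

```text
top plane [-0.01535422  0.00391633  0.072572  ]
((569.343994140625, -0.799530029296875), (219.11746215820312, 248.43527221679688), 84.95925903320312) [[436.0, -99.0], [683.5, -120.80000305175781], [702.7000122070312, 97.4000015258789], [455.20001220703125, 119.19999694824219]]
disc ((539.35400390625, 3.1521143913269043), 67.83993530273438) 2499
yaw -5.0407405 disc mean [0.53835101 0.00295116 0.07856942] origin [0.55827366 0.00119388]
gauge angle 0.4707698203392768 z at hinge 0.06623633277723473 std 0.002308680389080011
yellow 167 [-0.0109 -0.1545  0.1192] [[-0.0848, -0.1574, 0.0815], [0.056, -0.1518, 0.1533]]
green 38 [0.0224 0.1632 0.1135] [[0.0084, 0.1587, 0.0971], [0.0459, 0.1677, 0.121]]
blue 110 [-0.0529  0.1626  0.0751] [[-0.077, 0.146, 0.0693], [-0.0389, 0.1807, 0.0799]]
rib 296 [0.1197 0.0365 0.0994] [[0.1019, -0.0389, 0.0883], [0.1288, 0.3032, 0.1071]]
scene plane [-0.01444366  0.00354379  0.07171007]
((568.5867919921875, 10.030975341796875), (248.8950653076172, 251.0550079345703), 84.96353912353516) [[432.6000061035156, -102.9000015258789], [682.7000122070312, -125.0], [704.5999755859375, 123.0], [454.5, 145.0]]
disc ((539.701904296875, 2.3173928260803223), 71.366455078125) 1799
yaw -5.0364623 disc mean [0.54123581 0.00400097 0.07800731] origin [0.56115859 0.00224517]
gauge angle 0.4729429478062449 z at hinge 0.06314912027116115 std 0.004731732101673456
yellow 229 [-0.0115 -0.1551  0.1161] [[-0.0847, -0.16, 0.0764], [0.0564, -0.1513, 0.1542]]
green 148 [0.0261 0.1637 0.1031] [[0.0036, 0.1555, 0.0833], [0.0453, 0.1699, 0.1195]]
blue 224 [-0.0562  0.1631  0.0737] [[-0.0831, 0.1431, 0.0663], [-0.0374, 0.1823, 0.0778]]
rib 212 [0.1221 0.0021 0.1014] [[0.1147, -0.0429, 0.0908], [0.128, 0.0424, 0.1062]]
```

The two cameras agree: easel origin about (0.5595, 0.0005), yaw -5.04°, gauge about 0.472 rad. Next come the pin fit and a helper for move shifts. The moves allow only a turn about tool z, so the tool stays vertical throughout.

```bash
cat >> h.py <<'E'
YAW=np.radians(-5.04); O=np.array([.5595,.0005]); HX,HZ=-.115,.058
def toE(w):
    x=w[...,:2]-O; c,s=np.cos(YAW),np.sin(YAW); return np.stack([x[...,0]*c+x[...,1]*s,-x[...,0]*s+x[...,1]*c,w[...,2]],-1)
def toW(e):
    c,s=np.cos(YAW),np.sin(YAW); return np.array([O[0]+e[0]*c-e[1]*s,O[1]+e[0]*s+e[1]*c,e[2]])
def go(e,yaw):   # easel-frame grasp point -> shift in tool axes (mm), roll
    from cell import telemetry
    s=telemetry.observe(); R=Rot.from_euler('xyz',s['tool_rot']).as_matrix()
    t=toW(e)+np.array([0,0,.159]); 
    dy=(yaw-np.arctan2(R[1,0],R[0,0])+np.pi)%(2*np.pi)-np.pi
    print('shift mm',((t-s['tool_pos'])@R*1000).round(1),'roll',round(-dy,3),'target TCP',t.round(4)); 
    print('t',round(s['time'],2),'grasp easel',toE(s['tool_pos']-[0,0,.159]).round(4),'yaw',round(np.arctan2(R[1,0],R[0,0]),3),'open',round(s['opening'],4),'F',s['contact_force'].round(1),'grip',round(s['grip_force'],1))
E
python3 - <<'E'
from h import *
u=np.array([-np.sin(np.radians(35)),0,np.cos(np.radians(35))]); v=np.array([u[2],0,-u[0]])
for n in("top","scene"):
    p,d,w=load(n+"0.npz"); hsv=cv2.cvtColor(p.astype(np.uint8),cv2.COLOR_RGB2HSV).astype(int)
    q=toE(w); m=(d>0)&(hsv[...,0]>40)&(hsv[...,0]<80)&(hsv[...,1]>120)&(abs(q[...,0]-.03)<.05)&(abs(q[...,1]-.165)<.03); q=q[m]
    for nm,a in(('u',u),('v',v),('y',np.array([0,1,0]))): print(n,nm,np.percentile(q@a,[1,5,50,95,99]).round(4))
    e=toE(w); t=(d>0)&(abs(w[...,2])<.012); A=np.c_[w[t][:,:2],np.ones(t.sum())]; print('table',np.linalg.lstsq(A,w[t][:,2],rcond=None)[0])
    for nm,m in dict(red=((hsv[...,0]<8)|(hsv[...,0]>172))&(hsv[...,1]>150)&(e[...,1]>.2)&(w[...,2]>.07)&(w[...,2]<.1)&(d>0)&(e[...,0]<.3),tin=(hsv[...,1]<50)&(w[...,2]>.06)&(w[...,2]<.09)&(e[...,1]>.2)&(e[...,1]<.35)&(d>0)).items(): print(nm,m.sum(),np.median(e[m],0))
go([-.05,-.1,.24],YAW); go([.02,.165,.20],YAW)
E
```

```text
top u [0.0521 0.0554 0.0848 0.0888 0.0895]
top v [0.0676 0.0681 0.0849 0.091  0.0919]
top y [0.159  0.1597 0.1633 0.1681 0.1683]
table [ 0.0018582   0.0022295  -0.00103568]
red 393 [0.11265036 0.3064322  0.08566035]
tin 668 [-0.00727068  0.28748586  0.07478296]
scene u [0.0474 0.0492 0.0696 0.0863 0.0877]
scene v [0.0658 0.0682 0.0869 0.0914 0.0921]
scene y [0.1574 0.1586 0.1671 0.1717 0.1722]
table [ 0.00111494  0.00060412 -0.00086358]
red 476 [0.11623887 0.30641886 0.08449121]
tin 650 [-0.000793    0.2917558   0.07383592]
shift mm [ 465.7 -317.6    5.6] roll 0.32 target TCP [ 0.5009 -0.0947  0.399 ]
t 0.1 grasp easel [-0.3922 -0.5479  0.2451] yaw 0.232 open 0.0915 F [0.2 0.1 0.4] grip 0.0
shift mm [ 615.5 -547.1   46. ] roll 0.32 target TCP [0.5939 0.1631 0.359 ]
t 0.1 grasp easel [-0.3922 -0.5479  0.2451] yaw 0.232 open 0.0915 F [0.2 0.1 0.4] grip 0.0
```

```bash
python3 -m crank '[[0,465,-318,5,0.32],[0,465,-318,5,0.32],[0,465,-318,5,0.32],[0,465,-318,5,0.32],[0,465,-318,5,0.32],[0,465,-318,5,0.32],[0,465,-318,5,0.32],[0,465,-318,5,0.32],[0,465,-318,5,0.32],[0,465,-318,5,0.32],[0,465,-318,5,0.32],[0,465,-318,5,0.32]]' 10; python3 -c "
from h import *
go([.025,.1645,.15],YAW)"
```

```text
time: 1.1
tool_pos: [0.4565, -0.1416, 0.4002]
tool_rot: [3.142, 0.0, -0.088]
contact_force: [1.5, 0.3, 0.3]
opening: 0.0457
grip_force: 0.0
shift mm [ 115.1 -315.1   91.1] roll -0.0 target TCP [0.5989 0.1622 0.309 ]
t 1.1 grasp easel [-0.0902 -0.1506  0.2412] yaw -0.088 open 0.0457 F [1.5 0.3 0.3] grip 0.0
```

```bash
python3 -m crank '[[0,115,-315,0,0],[0,115,-315,0,0],[0,115,-315,0,0],[0,115,-315,0,0],[0,115,-315,0,0],[0,115,-315,0,0],[0,115,-315,0,0],[0,115,-315,0,0],[0,115,-315,0,0],[0,115,-315,60,0],[0,115,-315,60,0],[0,115,-315,60,0]]' ; python3 - <<'E'
from h import *
from cell import vision
go([.025,.1645,.1025],YAW)
c=vision.get_calibration('wrist');p,d=vision.read_camera('wrist'); cv2.imwrite('pics/w1.png',p[:,:,::-1]); np.savez('w1.npz',p=p,d=d,**c)
w=cloud(d,c['camera_matrix'],c['rvec'],c['tvec']); e=toE(w); hsv=cv2.cvtColor(p,cv2.COLOR_RGB2HSV).astype(int)
m=(d>0)&(hsv[...,0]>40)&(hsv[...,0]<80)&(hsv[...,1]>120)&(abs(e[...,0]-.03)<.05)&(abs(e[...,1]-.165)<.03);q=e[m]
t=np.radians(35);u=np.array([-np.sin(t),0,np.cos(t)]); v=np.array([u[2],0,-u[0]])
for a in(u,v,np.array([0,1,0])): print(len(q),np.percentile(q@a,[1,5,50,95,99]).round(4))
m=(d>0)&(hsv[...,0]>100)&(hsv[...,0]<130)&(hsv[...,1]>120)&(e[...,2]>.07)&(e[...,2]<.08)&(abs(e[...,1]-.165)<.03);q=e[m];print('blue',len(q),np.percentile(q,[1,50,99],axis=0).round(4).tolist())
E
```

```text
time: 2.1
tool_pos: [0.5965, 0.16, 0.3348]
tool_rot: [3.139, 0.01, -0.088]
contact_force: [-0.6, -1.3, -1.1]
opening: 0.046
grip_force: 0.0
shift mm [ 2.9 -2.5 73.3] roll 0.0 target TCP [0.5989 0.1622 0.2615]
t 2.1 grasp easel [0.0229 0.1622 0.1758] yaw -0.088 open 0.046 F [-0.6 -1.3 -1.1] grip 0.0
1304 [0.047  0.0497 0.0764 0.0884 0.1309]
1304 [0.0626 0.0674 0.089  0.0917 0.1217]
1304 [0.1553 0.1559 0.1618 0.1682 0.1689]
blue 609 [[-0.0839, 0.1432, 0.0703], [-0.0719, 0.1642, 0.076], [-0.0368, 0.1816, 0.0773]]
```

View pics/w1.png

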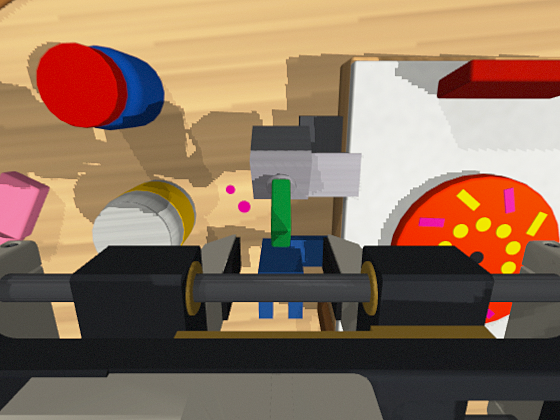

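The wrist view shows the pin handle at (282,210), the fork at (280,280), and clear space for both fingers. Pin and bracket both measure y 2.5 mm low, so I'm shifting the origin by that amount before descending.

```bash
sed -i 's/O=np.array(\[.5595,.0005\])/O=np.array([.5593,-.002])/' h.py; python3 -m crank '[[-0.2,2,0,30,0],[-0.2,2,0,60,0],[-0.2,2,0,73,0],[-0.2,2,0,73,0],[-1,2,0,73,0],[-1,2,0,73,0],[-1,2,0,73,0],[-1,2,0,73,0],[-1,2,0,73,0]]' 20; python3 -c "
from h import *
go([.025-.0344,.165,.1025+.0492],YAW)"
```

```text
time: 2.9
tool_pos: [0.6002, 0.1599, 0.2688]
tool_rot: [-3.141, -0.003, -0.088]
contact_force: [0.7, 0.5, 2.8]
opening: 0.0139
grip_force: 20.0
shift mm [-35.8  -0.2 -42. ] roll -0.0 target TCP [0.5644 0.1632 0.3107]
t 2.9 grasp easel [0.0265 0.1648 0.1098] yaw -0.088 open 0.0139 F [0.7 0.5 2.8] grip 20.0
```

```bash
python3 -m crank '[[-1,-2.9,0,-4.1,0],[-1,-5.7,0,-8.2,0],[-1,-11.5,0,-16.4,0],[-1,-17.2,0,-24.6,0],[-1,-22.9,0,-32.8,0],[-1,-28.7,0,-41,0],[-1,-34.4,0,-49.1,0],[-1,-40.1,0,-57.3,0],[-1,-40.1,0,-70,0],[-1,-40.1,0,-90,0],[-1,-40.1,0,-90,0]]' 20; python3 - <<'E'
from h import *
from cell import vision
go([-.055,.165,.16],YAW)
c=vision.get_calibration('scene');p,d=vision.read_camera('scene'); np.savez('s1.npz',p=p,d=d,**c)
cv2.imwrite('pics/s1.png',cv2.resize(p[100:280,220:400,::-1],None,fx=3.3,fy=3.3,interpolation=cv2.INTER_CUBIC))
w=cloud(d,c['camera_matrix'],c['rvec'],c['tvec']); e=toE(w); hsv=cv2.cvtColor(p,cv2.COLOR_RGB2HSV).astype(int)
E
```

```text
time: 3.82
tool_pos: [0.5601, 0.1636, 0.3615]
tool_rot: [-3.14, -0.006, -0.088]
contact_force: [0.9, -0.7, 0.9]
opening: 0.0141
grip_force: 20.0
shift mm [-41.5   0.1  42.2] roll -0.0 target TCP [0.519  0.1672 0.319 ]
t 3.82 grasp easel [-0.0138  0.165   0.2025] yaw -0.088 open 0.0141 F [ 0.9 -0.7  0.9] grip 20.0
```

View pics/s1.png

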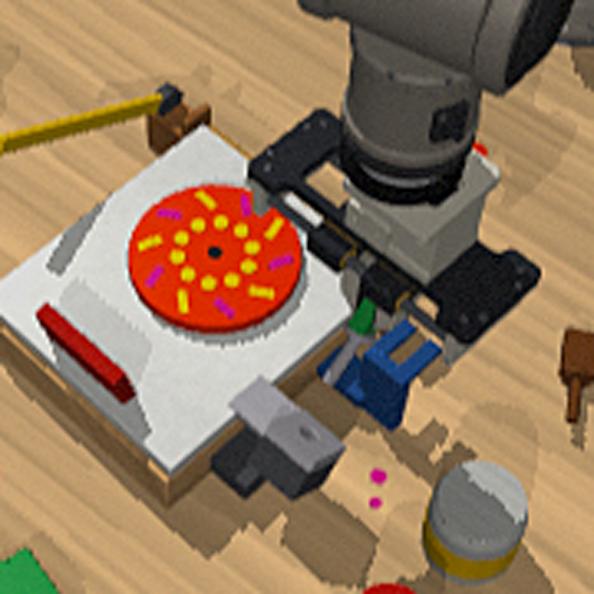

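The pin is out of its bore, handle at crop (363,318) and shaft to (335,380), still tilted; the fork is at (400,350). I'll move behind the fork mouth, lower, and then enter from -x.

```bash
python3 -m crank '[[-1,-40,0,0,0],[-1,-80,0,0,0],[-1,-110,0,0,0],[-1,-127,0,20,0],[-1,-127,0,50,0],[-1,-127,0,75,0],[-1,-127,0,80,0],[-1,-127,0,80,0],[-1,-127,0,80,0]]' 20; python3 - <<'E'
from h import *
from cell import vision
go([-.0954,.165,.123],YAW)
c=vision.get_calibration('scene');p,d=vision.read_camera('scene'); np.savez('s2.npz',p=p,d=d,**c)
cv2.imwrite('pics/s2.png',cv2.resize(p[150:250,290:400,::-1],None,fx=6,fy=6,interpolation=cv2.INTER_CUBIC))
E
```

```text
time: 4.62
tool_pos: [0.4337, 0.1746, 0.2776]
tool_rot: [3.141, 0.0, -0.088]
contact_force: [-0.3, -0.7, -0.0]
opening: 0.0141
grip_force: 20.0
shift mm [45.2 -0.1 -4.4] roll -0.0 target TCP [0.4788 0.1707 0.282 ]
t 4.62 grasp easel [-0.1406  0.1649  0.1186] yaw -0.088 open 0.0141 F [-0.3 -0.7 -0. ] grip 20.0
```

View pics/s2.png

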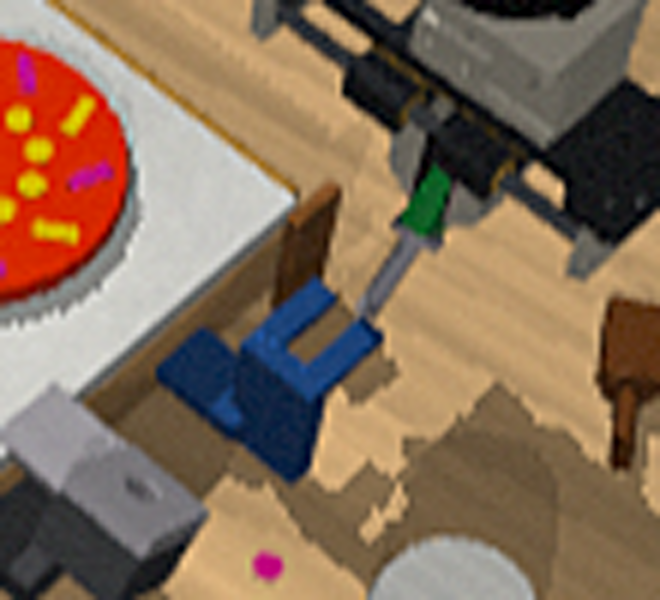

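The picture shows the pin behind the fork mouth with its shaft tip at (365,315), aligned with the slot, and an upright plate beyond the slot's closed end. I'll enter, then loosen the grip and push +x so the tip stops on the plate and the pin swings upright.

```bash
python3 -m crank '[[-1,0,0,-4,0],[-1,10,0,-4,0],[-1,20,0,-4,0],[-1,30,0,-4,0],[-1,38,0,-4,0],[-1,45,0,-4,0],[-1,45,0,-4,0]]' 20; python3 -c "
from h import *
go([-.05,.165,.119],YAW)"; python3 -m crank '[[-1,0,0,0,0],[-1,0,0,0,0],[-1,5,0,0,0],[-1,10,0,0,0],[-1,15,0,0,0],[-1,20,0,0,0],[-1,20,0,0,0]]' 4;  python3 - <<'E'
from h import *
from cell import vision
go([-.05,.165,.119],YAW)
c=vision.get_calibration('scene');p,d=vision.read_camera('scene'); np.savez('s3.npz',p=p,d=d,**c)
cv2.imwrite('pics/s3.png',cv2.resize(p[150:250,290:400,::-1],None,fx=6,fy=6,interpolation=cv2.INTER_CUBIC))
E
```

```text
time: 5.25
tool_pos: [0.4794, 0.1703, 0.281]
tool_rot: [3.141, 0.0, -0.089]
contact_force: [-0.3, 0.0, -0.2]
opening: 0.014
grip_force: 20.0
shift mm [44.7 -0.4  3. ] roll -0.001 target TCP [0.524  0.1668 0.278 ]
t 5.25 grasp easel [-0.0947  0.1646  0.122 ] yaw -0.089 open 0.014 F [-0.3  0.  -0.2] grip 20.0
time: 5.83
tool_pos: [0.4992, 0.1687, 0.2813]
tool_rot: [-3.141, -0.001, -0.088]
contact_force: [0.5, 0.6, -1.6]
opening: 0.0142
grip_force: 4.0
shift mm [24.9 -0.2  3.3] roll -0.0 target TCP [0.524  0.1668 0.278 ]
t 5.83 grasp easel [-0.0749  0.1648  0.1223] yaw -0.088 open 0.0142 F [ 0.5  0.6 -1.6] grip 4.0
```

View pics/s3.png

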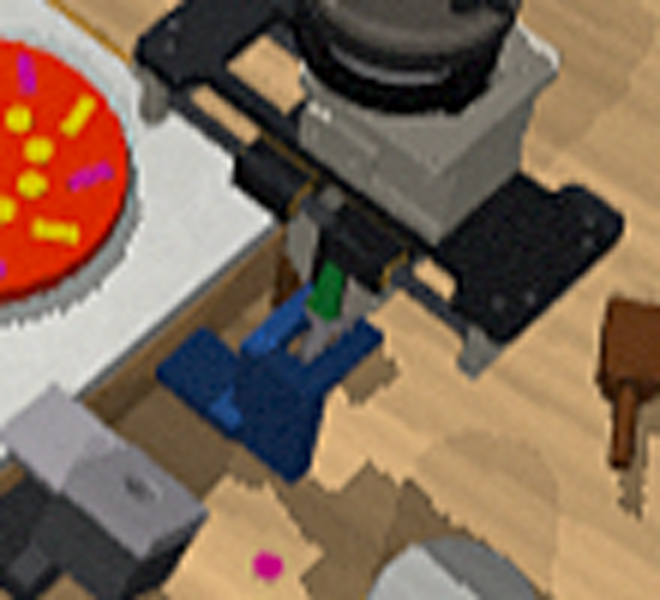

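The shaft is in the slot, with the collar at (320,330) just above the tines. Continuing to upright.

```bash
python3 -m crank '[[-1,5,0,0,0],[-1,10,0,0,0],[-1,15,0,0,0],[-1,20,0,0,0],[-1,24,0,0,0],[-1,27,0,0,0],[-1,27,0,0,0]]' 4;  cat > pin.py <<'E'
from h import *
from cell import vision
import sys
go([-.05,.165,.109],YAW)
for n in('scene','wrist'):
    c=vision.get_calibration(n);p,d=vision.read_camera(n)
    if len(sys.argv)>1 and n=='scene': cv2.imwrite(sys.argv[1],cv2.resize(p[150:250,290:400,::-1],None,fx=6,fy=6,interpolation=cv2.INTER_CUBIC))
    e=toE(cloud(d,c['camera_matrix'],c['rvec'],c['tvec'])); hsv=cv2.cvtColor(p,cv2.COLOR_RGB2HSV).astype(int)
    m=(d>0)&(hsv[...,0]>40)&(hsv[...,0]<80)&(hsv[...,1]>120)&(abs(e[...,0]+.055)<.05)&(abs(e[...,1]-.165)<.03)&(e[...,2]<.2);q=e[m]
    if len(q)>5: print(n,len(q),np.percentile(q,[3,50,97],axis=0).round(4).tolist())
E
python3 pin.py
```

```text
time: 6.47
tool_pos: [0.5257, 0.1664, 0.2812]
tool_rot: [3.142, -0.001, -0.088]
contact_force: [-1.1, -0.4, -1.1]
opening: 0.014
grip_force: 4.0
shift mm [-1.7 -0.3 13.2] roll -0.0 target TCP [0.524  0.1668 0.268 ]
t 6.47 grasp easel [-0.0483  0.1647  0.1222] yaw -0.088 open 0.014 F [-1.1 -0.4 -1.1] grip 4.0
scene 23 [[-0.0443, 0.1513, 0.0936], [-0.0424, 0.1668, 0.1089], [-0.0093, 0.1875, 0.187]]
wrist 1529 [[-0.0705, 0.1584, 0.0961], [-0.045, 0.1648, 0.1271], [-0.0432, 0.1712, 0.1349]]
```

```bash
python3 -m crank '[[-1,0,0,4,0],[-1,0,0,8,0],[-1,0,0,11,0],[-1,0,0,13,0],[-1,0,0,14,0],[-1,0,0,14,0]]' 4; python3 pin.py
```

```text
time: 7.07
tool_pos: [0.5253, 0.1664, 0.2676]
tool_rot: [-3.141, -0.002, -0.088]
contact_force: [1.0, -0.8, 3.0]
opening: 0.0139
grip_force: 4.0
shift mm [-1.3 -0.2 -0.4] roll -0.0 target TCP [0.524  0.1668 0.268 ]
t 7.07 grasp easel [-0.0487  0.1648  0.1086] yaw -0.088 open 0.0139 F [ 1.  -0.8  3. ] grip 4.0
scene 18 [[-0.0441, 0.1523, 0.0833], [-0.0423, 0.1654, 0.0951], [-0.01, 0.183, 0.17]]
wrist 1634 [[-0.0695, 0.1584, 0.0877], [-0.0441, 0.1649, 0.1198], [-0.0428, 0.1714, 0.1262]]
```

```bash
python3 -m crank '[[-1,0,0,2,0],[-0.55,0,0,2,0],[-0.3,0,0,2,0],[-0.3,0,0,2,0],[-0.3,0,0,-20,0],[-0.3,0,0,-60,0],[-0.3,0,0,-100,0],[-0.3,0,0,-100,0]]' 4; python3 pin.py pics/s4.png
```

```text
time: 7.83
tool_pos: [0.5263, 0.1669, 0.3748]
tool_rot: [-3.138, -0.012, -0.088]
contact_force: [1.4, -0.3, -0.1]
opening: 0.0322
grip_force: 0.0
shift mm [ -3.6   0.7 106.7] roll -0.0 target TCP [0.524  0.1668 0.268 ]
t 7.83 grasp easel [-0.0477  0.1653  0.2158] yaw -0.088 open 0.0322 F [ 1.4 -0.3 -0.1] grip 0.0
scene 132 [[-0.0673, 0.1612, 0.0883], [-0.05, 0.1701, 0.1163], [-0.0418, 0.1743, 0.1258]]
wrist 745 [[-0.0693, 0.158, 0.0924], [-0.0521, 0.1642, 0.1246], [-0.0431, 0.1706, 0.1261]]
```

View pics/s4.png

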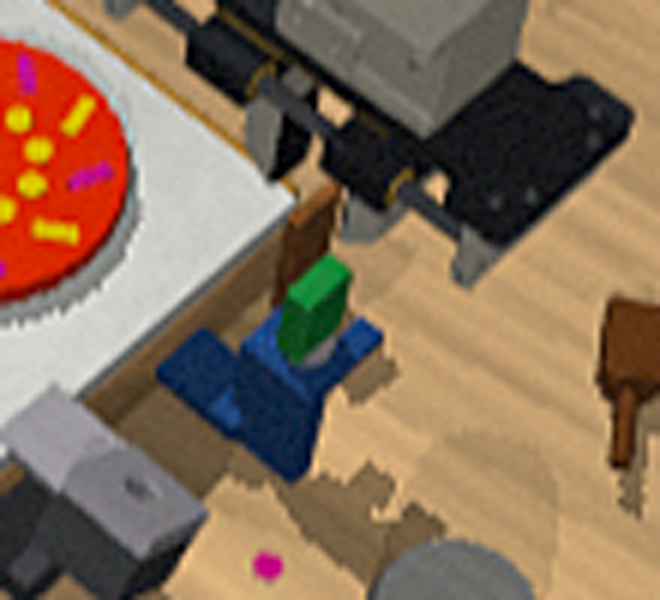

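The pin stands upright in the fork, handle at (315,310), collar on the bracket, handle centre x about -56 mm against the -55 wanted. Next is the rib.

```bash
python3 -c "
from h import *
go([.1217,0,.20],YAW+np.pi/2)"; python3 -m crank '[[-0.15,0,0,-20,-0.12],[-0.15,20,30,-20,-0.25],[-0.15,50,60,-10,-0.37],[-0.15,80,90,0,-0.5],[-0.15,110,120,15,-0.62],[-0.15,140,140,15,-0.75],[-0.15,169,166,15,-0.87],[-0.15,169,166,15,-1],[-0.15,169,166,15,-1.12],[-0.15,169,166,15,-1.25],[-0.15,169,166,15,-1.37],[-0.15,169,166,15,-1.5]]'; python3 -c "
from h import *
go([.1217,0,.10],YAW+np.pi/2)"
```

```text
shift mm [170.6 164.9  10.2] roll -1.571 target TCP [ 0.6805 -0.0127  0.359 ]
t 7.93 grasp easel [-0.0489  0.1649  0.2098] yaw -0.088 open 0.0323 F [-0.5  0.1 -0.8] grip 0.0
time: 8.93
tool_pos: [0.6785, -0.0139, 0.3496]
tool_rot: [-3.137, 0.0, 1.41]
contact_force: [0.1, -0.2, 0.6]
opening: 0.0392
grip_force: 0.0
shift mm [ 1.5  2.2 90.6] roll -0.073 target TCP [ 0.6805 -0.0127  0.259 ]
t 8.93 grasp easel [ 0.1198 -0.0014  0.1906] yaw 1.41 open 0.0392 F [ 0.1 -0.2  0.6] grip 0.0
```

```bash
python3 -m crank '[[-0.15,1.5,1.5,0,-0.073],[-0.15,1.5,1.5,30,-0.073],[-0.15,1.5,1.5,60,-0.073],[-0.15,1.5,1.5,85,-0.073],[-0.15,1.5,1.5,92,-0.073],[-0.15,1.5,1.5,92,-0.073],[-0.15,1.5,1.5,92,-0.073]]'; python3 - <<'E'
from h import *
from cell import vision
go([.1217,0,.10],YAW+np.pi/2)
p,d=vision.read_camera('scene'); cv2.imwrite('pics/s5.png',cv2.resize(p[110:250,200:360,::-1],None,fx=4.2,fy=4.2,interpolation=cv2.INTER_CUBIC))
E
```

```text
time: 9.52
tool_pos: [0.6806, -0.0126, 0.26]
tool_rot: [-3.141, 0.0, 1.477]
contact_force: [-0.4, -0.2, 1.3]
opening: 0.0391
grip_force: 0.0
shift mm [-0.1 -0.   1. ] roll -0.006 target TCP [ 0.6805 -0.0127  0.259 ]
t 9.52 grasp easel [1.217e-01 1.000e-04 1.010e-01] yaw 1.477 open 0.0391 F [-0.4 -0.2  1.3] grip 0.0
```

View pics/s5.png

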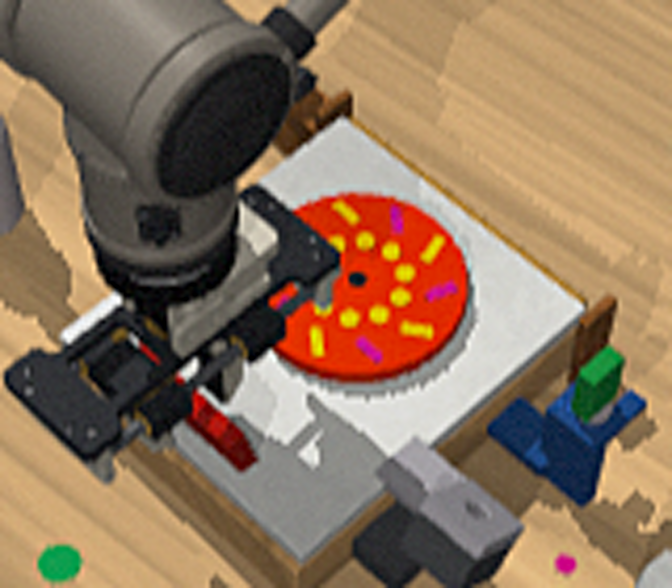

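The fingers straddle the rib at crop (220,430), clear of the disc. Closing and starting the arc.

```bash
cat > b.py <<'E'
from h import *
from cell import vision
go([.1217,0,.10],YAW+np.pi/2)
for n in('top','scene','wrist'):
    c=vision.get_calibration(n);p,d=vision.read_camera(n)
    e=toE(cloud(d,c['camera_matrix'],c['rvec'],c['tvec'])); hsv=cv2.cvtColor(p,cv2.COLOR_RGB2HSV).astype(int); H,S,V=hsv[...,0],hsv[...,1],hsv[...,2]
    x,y,z=e[...,0],e[...,1],e[...,2]; ok=(d>0)
    m=ok&(S<45)&(V>90)&(x>-.1)&(x<.12)&(abs(y)<.1)&(z>.05)&(z<.22); q=e[m]   # board face
    if len(q)>100:
        best=(0,);rng=np.random.default_rng(0)
        for _ in range(400):
            i,j=rng.integers(len(q),size=2); dx=q[j,0]-q[i,0]
            if abs(dx)<.05: continue
            a=(q[j,2]-q[i,2])/dx; r=abs(q[:,2]-q[i,2]-a*(q[:,0]-q[i,0]))<.003; best=max(best,(r.sum(),a,i),key=lambda t:t[0])
        k,a,i=best; r=abs(q[:,2]-q[i,2]-a*(q[:,0]-q[i,0]))<.004; a,b=np.polyfit(q[r,0],q[r,2],1); th=np.arctan(a); print(n,'board deg',np.degrees(th).round(2),r.sum(),'offset at hinge',((b+a*HX-HZ)*np.cos(th)).round(4))
    m=ok&(H>20)&(H<34)&(S>170)&(abs(y+.155)<.02)&(x>-.085)&(x<.056)&(z>.05)&(z<.22); q=e[m]
    if len(q)>50:
        for _ in range(5): a,b=np.polyfit(q[:,0],q[:,2],1); r=q[:,2]-a*q[:,0]-b; q=q[abs(r)<max(2*r.std(),.002)]
        th=np.arctan(a); print(n,'gauge deg',np.degrees(th).round(2),len(q),'offset',((b+a*HX-HZ)*np.cos(th)).round(4))
E
python3 -m crank '[[-1,0,0,0,0],[-1,0,0,0,0],[-1,0,0,0,0],[-1,0,0,0,0],[-1,0,-2,-10,0],[-1,0,-4.6,-20.5,0],[-1,0,-7.5,-30.5,0],[-1,0,-10.9,-40.5,0],[-1,0,-10.9,-40.5,0]]' 20; python3 b.py
```

```text
time: 10.32
tool_pos: [0.6687, -0.0113, 0.3027]
tool_rot: [-3.141, 0.0, 1.478]
contact_force: [-3.5, -0.7, -8.7]
opening: 0.0142
grip_force: 19.8
shift mm [-0.2 11.9 43.7] roll -0.005 target TCP [ 0.6805 -0.0127  0.259 ]
t 10.32 grasp easel [0.1098 0.0003 0.1437] yaw 1.478 open 0.0142 F [-3.5 -0.7 -8.7] grip 19.8
top board deg 9.34 1156 offset at hinge 0.0077
top gauge deg 26.95 133 offset 0.0076
scene board deg 9.02 1740 offset at hinge 0.0076
wrist board deg 8.83 32786 offset at hinge 0.0095
```

The rib holds and the board has reached about 9°. Continuing the arc to about 33°.

```bash
python3 -m crank '[[-1,0,-4,-10,0],[-1,0,-8,-19.3,0],[-1,0,-12.8,-28.7,0],[-1,0,-17.7,-37.9,0],[-1,0,-23.2,-46.8,0],[-1,0,-29,-55.6,0],[-1,0,-35.2,-64,0],[-1,0,-41.8,-72.2,0],[-1,0,-46,-77,0],[-1,0,-50.2,-81.6,0],[-1,0,-50.2,-81.6,0]]' 20; python3 b.py
```

```text
time: 11.38
tool_pos: [0.6201, -0.0069, 0.3868]
tool_rot: [3.131, 0.0, 1.477]
contact_force: [8.5, -2.0, -5.0]
opening: 0.0181
grip_force: 20.4
shift mm [ -0.   59.3 128.4] roll -0.006 target TCP [ 0.6805 -0.0127  0.259 ]
t 11.38 grasp easel [0.061  0.0004 0.2278] yaw 1.477 open 0.0181 F [ 8.5 -2.  -5. ] grip 20.4
top board deg 31.55 1190 offset at hinge 0.0087
top gauge deg 26.66 151 offset 0.0084
scene board deg 31.45 1160 offset at hinge 0.0084
wrist board deg 31.44 24583 offset at hinge 0.0101
```

```bash
python3 -m crank '[[-1,0,-3,-3.1,0],[-1,0,-6,-6.3,0],[-1,0,-6,-6.3,0],[-1,0,-6,-6.3,0]]' 20; python3 b.py; python3 -m crank '[[0.7,0,0,0,0],[0.7,0,0,0,0],[0.7,0,0,0,0],[0.7,0,0,0,0],[0.7,0,5,0,0],[0.7,0,10,0,0],[0.7,0,10,-20,0],[0.7,0,10,-40,0],[0.7,0,10,-60,0],[0.7,0,10,-60,0]]' 20; python3 b.py
```

```text
time: 11.87
tool_pos: [0.6147, -0.0065, 0.3927]
tool_rot: [3.129, 0.0, 1.477]
contact_force: [9.5, -1.6, -3.0]
opening: 0.0187
grip_force: 20.5
shift mm [  0.   64.4 134.5] roll -0.006 target TCP [ 0.6805 -0.0127  0.259 ]
t 11.87 grasp easel [0.0556 0.0004 0.2337] yaw 1.477 open 0.0187 F [ 9.5 -1.6 -3. ] grip 20.5
top board deg 33.58 1160 offset at hinge 0.0081
top gauge deg 27.43 150 offset 0.0069
scene board deg 33.33 1065 offset at hinge 0.0085
wrist board deg 33.4 23674 offset at hinge 0.0101
time: 12.85
tool_pos: [0.624, -0.0072, 0.4534]
tool_rot: [3.134, 0.0, 1.477]
contact_force: [-0.4, -0.3, 0.9]
opening: 0.077
grip_force: 0.0
shift mm [ -0.2  55.4 194.8] roll -0.005 target TCP [ 0.6805 -0.0127  0.259 ]
t 12.85 grasp easel [0.0649 0.0005 0.2944] yaw 1.477 open 0.077 F [-0.4 -0.3  0.9] grip 0.0
top board deg 27.39 1229 offset at hinge 0.0082
top gauge deg 27.13 141 offset 0.0072
scene board deg 27.27 1904 offset at hinge 0.0083
wrist board deg 27.31 20165 offset at hinge 0.01
wrist gauge deg 24.44 905 offset 0.0119
```

Released, the board stands at 27.3° against a gauge of about 27°. I'll back away and verify everything.

```bash
python3 -m crank '[[0.7,0,0,-40,0],[0.7,-20,-40,-60,0],[0.7,-60,-80,-60,0],[0.7,-100,-120,-60,0],[0.7,-140,-160,-60,0],[0.7,-180,-190,-60,0],[0.7,-210,-190,-60,0],[0.7,-210,-190,-60,0]]'; python3 b.py; sed -i 's/  *if len(sys.argv)>1.*//' pin.py; python3 pin.py; python3 - <<'E'
from h import *
from cell import vision
for n in('top','scene'):
  a=[]
  for k in range(4):
    c=vision.get_calibration(n);p,d=vision.read_camera(n)
    e=toE(cloud(d,c['camera_matrix'],c['rvec'],c['tvec'])); hsv=cv2.cvtColor(p,cv2.COLOR_RGB2HSV).astype(int)
    m=(d>0)&(hsv[...,0]>20)&(hsv[...,0]<34)&(hsv[...,1]>150)&(abs(e[...,1]+.155)<.02)&(e[...,0]>-.1)&(e[...,0]<.08)&(e[...,2]>.05)&(e[...,2]<.22); q=e[m][:,[0,2]]
    l=cv2.fitLine(q.astype(np.float32),cv2.DIST_HUBER,0,1e-5,1e-5).ravel(); a.append(np.degrees(np.arctan(l[1]/l[0])))
  print(n,np.round(a,2))
  if n=='scene': cv2.imwrite('pics/fin.png',p[:,:,::-1])
E
```

```text
time: 13.67
tool_pos: [0.4135, -0.1985, 0.5078]
tool_rot: [-3.14, -0.001, 1.478]
contact_force: [0.2, -1.0, -0.0]
opening: 0.0782
grip_force: 0.0
shift mm [209.5 249.1 248.5] roll -0.005 target TCP [ 0.6805 -0.0127  0.259 ]
t 13.67 grasp easel [-0.128  -0.2086  0.3488] yaw 1.478 open 0.0782 F [ 0.2 -1.  -0. ] grip 0.0
top board deg 27.38 4693 offset at hinge 0.0079
top gauge deg 27.26 136 offset 0.0071
scene board deg 27.29 2016 offset at hinge 0.0082
scene gauge deg 27.2 201 offset 0.0042
wrist board deg 27.35 12867 offset at hinge 0.0098
wrist gauge deg 27.01 941 offset 0.0098
shift mm [375.6  73.8 239.8] roll 1.56 target TCP [0.524  0.1668 0.268 ]
t 13.82 grasp easel [-0.1275 -0.21    0.3487] yaw 1.472 open 0.0777 F [ 0.4  0.  -0. ] grip 0.0
scene 133 [[-0.0674, 0.1609, 0.0851], [-0.0497, 0.1703, 0.1163], [-0.0418, 0.1744, 0.126]]
top [27.59 27.15 26.96 27.3 ]
scene [26.54 26.63 26.45 27.15]
```

View pics/fin.png

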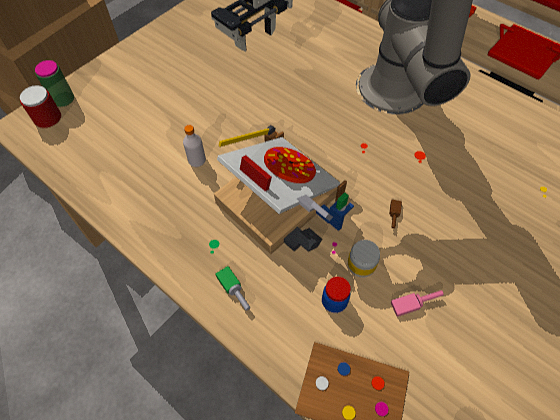

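The final view shows the board raised at (290,170), the pin in the fork at (342,203), and the bottle, tin and jar in their original places. Board and gauge agree to within about 0.5°, and the robot is clear, so I'm handing in.

```bash
python3 -c "
from cell import ticket
print(ticket.hand_in())"
```

```text
the job is handed in; nothing more can be done
None
```

The job is handed in at about 14 s: the pin hangs upright in the blue bracket's notch, the released board stands at 27.3° (gauge arm about 27°), and the disc, gauge arm, tin, jar and bottle look undisturbed.

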